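Tap shut the sterile sample pots, nearest first

TASK

Three white snap-lid sample pots stand half open in the green rack. Shut them as one does with sterile ware, the nearest to the robot first and the farthest last: tap each lid lightly down with the fingertips until it lies flat on its rim. Do not grasp or lift the pots, and leave the screw-cap jar and everything else on the bench as it is.

Things in the scene. Friction and masses are not known exactly. Their poses are not given: they have to be found in the camera images.
- rack: green plastic bench rack, 256 x 128 mm, 48 mm high, that stays put on the bench. Origin at the centre of its underside; x runs along its length, away from the robot (within 0.3 rad), y to the left. It has two rows of four places 60 mm apart along x (at x = -90, -30, 30, 90 mm): the row at y = +29 mm holds the three sample pots and the jar, in any order; the row at y = -31 mm has small places with two tubes. The floor of every place is 4 mm above the bench.
- mouth_1 (a point): centre of the mouth of sample pot 1, level with its rim, 79 mm above the bench. The pot is white plastic, 75 mm tall, 42 mm wide in the body and 47 mm over the rim, about 50 g with its lid, loose in its place in the rack with about 1 mm of play each way; the three pots are alike. Its x axis points from the thumb tab's side to the hinge; z is up.
- lid_1_top (a point): centre of the upper face of pot 1's lid, moving with it; z is the face's outward normal. The lid is a white disc 47 mm across, 2 mm thick at the edge, with a thin raised panel 41 mm across that gives up to 3 mm when pushed (2.5 N per mm), and a 9 mm thumb tab opposite the hinge; the hinge is level with the rim, 25.5 mm from the mouth's centre. Shut, this point is 84 mm above the bench.
- lid_1 (a joint): hinge of the lid of sample pot 1, rad: 0 shut flat on the rim (a stop), positive open. It starts half open, 0.50 to 0.85, and stays where it is left (stiff plastic hinge, about 0.02 N m, so about 1 N of downward push on the middle of the lid moves it; a tap of over 25 N is too heavy a hand). Pushing straight down over the middle of the mouth meets the lid and closes it.
- mouth_2 (a point): centre of the mouth of sample pot 2, level with its rim, 79 mm above the bench. The pot is white plastic, 75 mm tall, 42 mm wide in the body and 47 mm over the rim, about 50 g with its lid, loose in its place in the rack with about 1 mm of play each way; the three pots are alike. Its x axis points from the thumb tab's side to the hinge; z is up.
- lid_2_top (a point): centre of the upper face of pot 2's lid, moving with it; z is the face's outward normal. The lid is a white disc 47 mm across, 2 mm thick at the edge, with a thin raised panel 41 mm across that gives up to 3 mm when pushed (2.5 N per mm), and a 9 mm thumb tab opposite the hinge; the hinge is level with the rim, 25.5 mm from the mouth's centre. Shut, this point is 84 mm above the bench.
- lid_2 (a joint): hinge of the lid of sample pot 2, rad: 0 shut flat on the rim (a stop), positive open. It starts half open, 0.50 to 0.85, and stays where it is left (stiff plastic hinge, about 0.02 N m, so about 1 N of downward push on the middle of the lid moves it; a tap of over 25 N is too heavy a hand). Pushing straight down over the middle of the mouth meets the lid and closes it.
- mouth_3 (a point): centre of the mouth of sample pot 3, level with its rim, 79 mm above the bench. The pot is white plastic, 75 mm tall, 42 mm wide in the body and 47 mm over the rim, about 50 g with its lid, loose in its place in the rack with about 1 mm of play each way; the three pots are alike. Its x axis points from the thumb tab's side to the hinge; z is up.
- lid_3_top (a point): centre of the upper face of pot 3's lid, moving with it; z is the face's outward normal. The lid is a white disc 47 mm across, 2 mm thick at the edge, with a thin raised panel 41 mm across that gives up to 3 mm when pushed (2.5 N per mm), and a 9 mm thumb tab opposite the hinge; the hinge is level with the rim, 25.5 mm from the mouth's centre. Shut, this point is 84 mm above the bench.
- lid_3 (a joint): hinge of the lid of sample pot 3, rad: 0 shut flat on the rim (a stop), positive open. It starts half open, 0.50 to 0.85, and stays where it is left (stiff plastic hinge, about 0.02 N m, so about 1 N of downward push on the middle of the lid moves it; a tap of over 25 N is too heavy a hand). Pushing straight down over the middle of the mouth meets the lid and closes it.
- jar: grey screw-cap jar with a white ribbed cap, already closed, 76 mm tall and 45 mm across the cap, in one of the four places of the pots' row. Origin at the centre of its underside. A bystander.
- tube_1: small grey screw-cap tube, 88 mm tall, 31 mm across the cap, in the rack's other row (top 92 mm above the bench). Origin at the centre of its underside. A bystander.
- tube_2: second tube like tube_1. A bystander.
- well_plate: white 96-well plate, 127 x 85 x 14 mm, flat on the bench to the right of the rack. Origin at the centre of its underside. A bystander.
- timer: small white desk timer standing on its foot to the left of the rack, 68 mm wide and about 65 mm high. Origin at the centre of its underside. A bystander.
- pipette: single-channel pipette, navy handle and white shaft, 280 mm long along its x, 30 mm thick, lying to the right of the rack. Origin under the point where handle and shaft meet. A bystander.
- multichannel: eight-channel pipette lying to the left of the rack, 260 mm long along its x, its white head 84 mm wide and 26 mm thick. Origin on the bench, 35 mm behind the head's centre. A bystander.
Not all that is in view belongs to the job. What is shaped like the part that bears mouth_2 but pink is not meant. What is shaped like the part that bears mouth_3 but orange is not meant.

How it is judged (in metres and radians):
On the way, in this order (a step that is already met when the one before it is completed fails the run):
1. the first lid is shut, alone (value of joint any of lid_1, lid_2, lid_3 below 0.1 rad), for 0.1 s.
2. a second lid is shut ((value of joint each of lid_1, lid_2 below 0.1 rad or value of joint each of lid_1, lid_3 below 0.1 rad or value of joint each of lid_2, lid_3 below 0.1 rad)), for 0.1 s.
3. the third lid is shut (value of joint each of lid_1, lid_2, lid_3 below 0.1 rad), for 0.1 s.
At the end, for the whole second after the job is handed in: All three lids are shut, each within 0.10 rad (6 degrees) of flat on its rim, and the three pots stand upright (within 0.1 rad) in their own places, within 8 mm of where they started (all of step 3 and angle between each of mouth_1, mouth_2, mouth_3's own z axis and vertical below 0.1 rad and distance of each of mouth_1, mouth_2, mouth_3 from where it was at the start of the episode below 0.008 m); the robot touches nothing.
It fails at once if a pot farther along the row is shut, or its lid pushed most of the way down, while a nearer pot of the three is still open ((x of mouth_1 in the frame of mouth_2 above 0.02 m and value of joint lid_1 below 0.3 rad and value of joint lid_2 above 0.1 rad) or (x of mouth_1 in the frame of mouth_3 above 0.02 m and value of joint lid_1 below 0.3 rad and value of joint lid_3 above 0.1 rad) or (x of mouth_2 in the frame of mouth_1 above 0.02 m and value of joint lid_2 below 0.3 rad and value of joint lid_1 above 0.1 rad) or (x of mouth_2 in the frame of mouth_3 above 0.02 m and value of joint lid_2 below 0.3 rad and value of joint lid_3 above 0.1 rad) or (x of mouth_3 in the frame of mouth_1 above 0.02 m and value of joint lid_3 below 0.3 rad and value of joint lid_1 above 0.1 rad) or (x of mouth_3 in the frame of mouth_2 above 0.02 m and value of joint lid_3 below 0.3 rad and value of joint lid_2 above 0.1 rad)).
It fails at once if a finger presses harder than 25 N on anything: the lids are to be tapped lightly (contact force between the fingers and anything else above 25 N).
It fails at once if a pot is lifted, carried or knocked out of its place (moved more than 12 mm, or tipped more than 15 degrees) (distance of any of mouth_1, mouth_2, mouth_3 from where it was at the start of the episode above 0.012 m or angle between any of mouth_1, mouth_2, mouth_3's own z axis and vertical above 0.26 rad).
It fails at once if the jar, a small tube, the well plate, the timer or a pipette is moved more than 15 mm (distance of any of jar, tube_1, tube_2, well_plate, timer, pipette, multichannel from where it was at the start of the episode above 0.015 m).
It also fails if it takes over 38 s, if anything falls off the work surface, if the arm or the gripper's body presses on something with over 40 N, if the wrist force passes 120 N, or if a joint passes its speed limit or range.

ROBOT

A 7-joint arm with a two-finger parallel gripper is mounted at the origin on the work surface. World frame = base frame: x ahead of the robot, y to its left, z up, the work surface at z = 0. Lengths are in mm, angles in rad, forces in N, time in s.
With the tool pointing down it reaches from about 400 to 850 mm from the base axis. Payload 10.4 kg.
Tool frame: the origin (TCP) lies between the finger pads; the fingertips stand tcp_to_tips ahead of it and the grasp point (between the pads) lies 6 mm ahead of it (tcp_to_tips is the distance from the TCP to the fingertips, in mm); z points along the fingers, x is the direction in which the jaws open and shut, and the axes are right-handed (so a half turn about z gives the same grasp; the last joint's range is limited). The gripper opens to 87 mm and grips with 3 to 60 N. Pads are 19 mm wide; open, the fingers measure 117 mm over their backs; the gripper's body (75 mm by 190 mm) begins 51 mm behind the grasp point.
Start: joints at [-1.265, 0.332, -0.065, 1.46, 0.022, 1.35, -0.088], TCP at [201.804, 591.544, 247.576] pointing down, gripper open.
Joint ranges: [-2.6, 2.6], [-0.5, 2.12], [-1.47, 1.34], [0.16, 2.42], [-1.27, 4.41], [0.06, 2.06], [-2.6, 2.6]. Speed limits (rad/s): [2.22, 2.22, 2.79, 2.79, 3.14, 3.14, 3.14].

INTERFACE

Orientations are given as a unit quaternion [w, x, y, z].
In Python, from workcell import * gives the robot as it stands.
- The arm moves only by the tool apply_moves, never from a script. Its argument "steps" is a list of rows, each a list of 5 numbers: the shift along the tool's x, y, z in cm, then the turn about the tool's z in degrees, then the opening in per cent of the stroke, from 0 (shut) to 100 (fully open). A call has 1 to 8 rows; each row is the pose to reach, as a shift and turn from the pose commanded when the call began, along the tool's axes at that moment; what a row does not reach only later rows make up. A row lasts 1/8 s, in which the tool goes at most 62.5 mm and 10.7 degrees, less where a joint would pass 70% of its speed; a pose out of reach is approached as far as the arm can. A call with a gripper value outside its range is refused whole. The fingers move at their own pace and stop on an object; the grip force is fixed at half the most. Time passes only in rows, so rows that repeat a pose let the fingers close. It gives the time, the measured TCP pose, the force and the opening at its end, in the units of the state.
- read_state(): the state, without advancing time (a new reading comes with each control period).
- camera(name): name is "scene" or "side" or "wrist"; returns a dict with "img" (400x640x3 uint8, red, green, blue), "vertical_fov" (degrees; the focal length in pixels is half the picture's height over the tangent of half this angle, whatever the lens; pixels are square), "cx", "cy" (the principal point, pixels), "R" (3x3) and "t" (3): a world point X has camera coordinates R X + t. Camera axes: x right, y down, z forward; pixel columns grow to the right and rows downward; lengths in mm; the calibration is good to about 2 mm. A picture is of the moment at which its call begins. There is no depth.
- finish_job(): hands the job in, once; it reports no verdict.
The state is a dict: "t": time; "qpos": joint angles; "qd": joint speeds; "joint_torque": joint torques, N m; "position": TCP position; "tool_rot": TCP orientation; "wrist_force": force on the tool from outside, world axes, zero at the start; "moment": the same for the moment, N m; "opening": finger opening in mm.
Only numpy, scipy, OpenCV 4.12 (cv2) and the standard library are available. Lean on these libraries where they do the work, as an engineer would, in place of code of your own. Each camera call takes 0.05 s, during which the arm holds its last target. There are 200 camera calls.

## Working session

There is one attempt and no reset: what is moved stays moved. The work goes in short steps, Python scripts to look and compute and a tool call to move; the robot and the scene stay as the last step left them, time stands still between calls to the robot, and variables do not carry over. Pictures are saved under pics/ and viewed, about 8 in all and at most 12, crops included, and the job is handed in when it is done.

Besides the shell and the picture viewer there is one more tool, called by a JSON object that holds its "fn" and its "kwargs". apply_moves: Moves the arm, as the interface text tells. Its arguments: {"type":"object","properties":{"steps":{"type":"array"}},"required":["steps"]}

```bash
mkdir -p pics; ls
python3 - <<'E'
from workcell import *
import cv2,json,numpy as np
s=read_state();print({k:(np.round(v,3).tolist()) for k,v in s.items()})
for n in ("scene","side"):
    c=camera(n);cv2.imwrite(f"pics/{n}0.png",c["img"][:,:,::-1]);np.save(f"{n}0.npy",c,allow_pickle=True)
    print(n,c["vertical_fov"],c["cx"],c["cy"],np.round(c["R"],3).tolist(),c["t"])
try: print(tcp_to_tips)
except Exception as e: print(e)
E
```

```text
pics
{'t': 0.0, 'qpos': [-1.265, 0.333, -0.065, 1.461, 0.022, 1.35, -0.089], 'qd': [0.0, 0.001, -0.0, 0.0, 0.001, 0.0, -0.001], 'joint_torque': [0.0, -62.326, 0.025, -38.991, -0.061, 0.04, 0.0], 'position': [201.76, 591.163, 246.726], 'tool_rot': [0.0, 0.813, 0.582, -0.001], 'wrist_force': [-0.146, -0.429, -0.073], 'moment': [-0.007, 0.017, -0.005], 'opening': 87.192}
scene 49.47916100450185 324.06034764145033 205.36529379273725 [[-0.12, 0.993, 0.015], [0.681, 0.093, -0.727], [-0.723, -0.078, -0.687]] [  24.28161942 -298.82420031 1359.0161677 ]
side 47.20253786617073 324.94368386977504 203.4979575395802 [[0.867, -0.497, -0.008], [-0.36, -0.616, -0.701], [0.344, 0.611, -0.713]] [-461.8072945   251.60367786  847.18474205]
25.0
```

View pics/scene0.png

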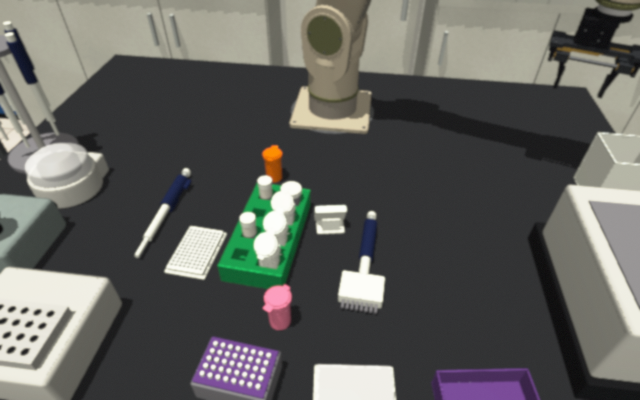

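View pics/side0.png

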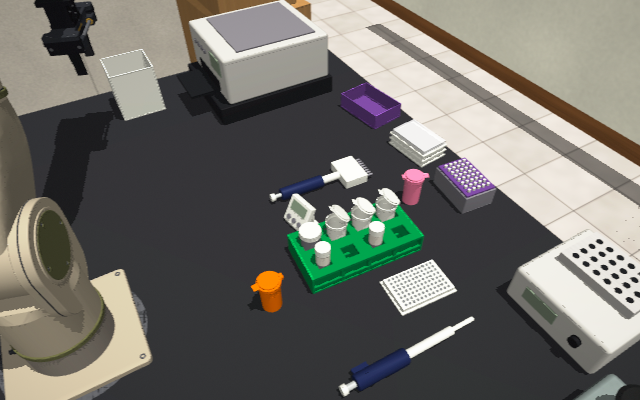

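Scene view: rack around (268,232). The jar at (291,190) is nearest the robot and the three pots are at about (283,205), (275,228) and (267,248). The side view agrees. I'll crop in closer to pin down the rack.

Run:
```python
import cv2,numpy as np
a=cv2.imread("pics/scene0.png")[165:295,210:330];b=cv2.imread("pics/side0.png")[180:300,275:435]
a=cv2.resize(a,None,fx=4,fy=4,interpolation=2)[:520,:480]; b=cv2.resize(b,None,fx=4,fy=4,interpolation=2)
cv2.imwrite("pics/crop0.png",cv2.resize(np.hstack([cv2.resize(a,(369,400)),cv2.resize(b,(431,323),)[:323]]) if 0 else np.vstack([np.hstack([a[:480,:380][:, :]*1, np.zeros((480,0,3),np.uint8)])]),None,fx=1,fy=1))
cv2.imwrite("pics/crop1.png",b)
for n in("scene0","side0"):
    im=cv2.cvtColor(cv2.imread(f"pics/{n}.png"),cv2.COLOR_BGR2HSV)
    m=cv2.inRange(im,(50,100,40),(85,255,255));k,l,st,_=cv2.connectedComponentsWithStats(m);i=1+st[1:,4].argmax()
    pts=cv2.findNonZero((l==i).astype(np.uint8));h=cv2.convexHull(pts);print(n,st[i],cv2.approxPolyDP(h,2,True)[:,0].tolist())
```

```text
scene0 [ 217  188   94  101 3350] [[310, 189], [310, 207], [286, 281], [266, 288], [222, 281], [217, 263], [237, 222], [303, 188]]
side0 [ 287  205  138   89 5134] [[424, 236], [421, 249], [315, 293], [311, 292], [288, 249], [287, 238], [289, 233], [323, 221], [398, 205]]
```

View pics/crop1.png

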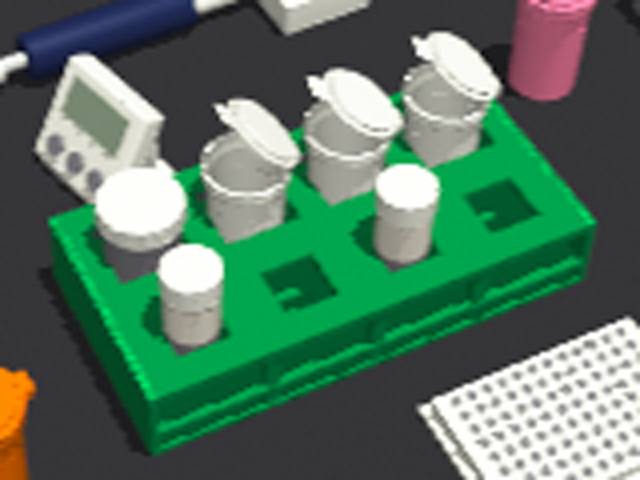

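The side crop shows all the rack's top corners and the order jar, pot, pot, pot. The lids hinge on the far side, and the tubes are at x=-90 and +30 of the other row. Next I'll locate the rack and pots from both views.

```bash
cat > h.py <<'E'
import numpy as np,cv2
def ray(c,uv,z):
    f=c["img"].shape[0]/2/np.tan(np.radians(c["vertical_fov"])/2);R=np.array(c["R"]);t=np.array(c["t"])
    d=R.T@np.array([(uv[0]-c["cx"])/f,(uv[1]-c["cy"])/f,1]);o=-R.T@t
    return (o+d*(z-o[2])/d[2])[:2]
def proj(c,X):
    f=c["img"].shape[0]/2/np.tan(np.radians(c["vertical_fov"])/2);p=np.array(c["R"])@X+c["t"]
    return p[:2]/p[2]*f+[c["cx"],c["cy"]]
E
python3 - <<'E'
from h import *
P=np.array([[-128,64],[-128,-64],[128,-64],[128,64]],float)
px={"side":[(287.3,235.5),(312.5,280.5),(424.3,236.5),(398.5,204.5)],"scene":[(310.5,189),None,(219.5,263),(286.5,274)]}
S={n:np.load(f"{n}0.npy",allow_pickle=True).item() for n in px}
for n,l in px.items():
    i=[k for k in range(4) if l[k]]
    W=np.array([ray(S[n],l[k],48) for k in i]);A,B=P[i],W
    a=A-A.mean(0);b=B-B.mean(0);th=np.arctan2((a[:,0]*b[:,1]-a[:,1]*b[:,0]).sum(),(a*b).sum())
    R=np.array([[np.cos(th),-np.sin(th)],[np.sin(th),np.cos(th)]]);o=B.mean(0)-R@A.mean(0)
    print(n,W.round(0).tolist(),"yaw",th.round(3),"o",o.round(1),"res",np.abs(B-A@R.T-o).max().round(1))
    for x in(-30,30,90):
        m=o+R@[x,29];print(x,m.round(1),[proj(S[k],[*m,79]).round(1).tolist() for k in S])
E
```

```text
side [[437.0, -10.0], [428.0, -135.0], [682.0, -156.0], [691.0, -53.0]] yaw -0.116 o [559.3 -88.4] res 13.4
-30 [532.8 -56.1] [[338.4, 222.6], [279.7, 206.0]]
30 [592.4 -63.1] [[364.6, 214.1], [270.6, 225.7]]
90 [652. -70.] [[389.9, 205.8], [260.6, 247.3]]
scene [[435.0, -4.0], [676.0, -149.0], [685.0, -15.0]] yaw -0.062 o [554.9 -74.6] res 4.1
-30 [526.7 -43.9] [[332.8, 219.9], [285.9, 204.6]]
30 [586.6 -47.5] [[358.2, 210.4], [278.7, 224.3]]
90 [646.5 -51.2] [[382.7, 201.3], [270.8, 246.2]]
```

{"fn": "apply_moves", "kwargs": {"steps": [[-6,6.2,0,-5,0],[-12,12.4,0,-10,0],[-18,18.6,0,-15,0],[-22,22.7,0,-15,0],[-26,26.8,0,-15,0],[-30,31,0,-15,0],[-34,35.1,0,-15,0],[-38,39.2,0,-15,0]]}}

```text
t: 1.1
position: [429.7, 144.3, 247.5]
tool_rot: [-0.0, 0.73, 0.683, 0.0]
wrist_force: [1.1, -0.0, -1.1]
opening: 15.1
```

{"fn": "apply_moves", "kwargs": {"steps": [[-5,3,0,0,0],[-10,6,0,0,0],[-15,9,0,0,0],[-15,9,0,0,0],[-15,9,0,0,0],[-15,9,0,0,0]]}}

```text
t: 1.85
position: [508.7, -8.1, 247.4]
tool_rot: [-0.0, 0.73, 0.684, 0.0]
wrist_force: [-0.5, 0.1, 0.8]
opening: 0.2
```

Run:
```python
from workcell import *
from h import *
s=read_state();print(s["t"],s["position"],s["tool_rot"],s["wrist_force"],s["opening"])
c=camera("wrist");np.save("w1.npy",c,allow_pickle=True);cv2.imwrite("pics/w1.png",c["img"][:,:,::-1])
print(c["vertical_fov"],np.round(-np.array(c["R"]).T@c["t"]))
for m in((530,-49),(590,-53.4),(649.5,-58)): print(proj(c,[*m,79]).round())
```

```text
1.85 [508.67435031  -8.0657994  247.37231049] [-3.12553036e-04  7.29667257e-01  6.83802308e-01  1.04737820e-05] [-0.50287056  0.05621746  0.84319345] 0.24223359125462565
65.32482938524855 [429.  -2. 385.]
[284. 211.]
[285. 264.]
[286. 310.]
```

View pics/w1.png

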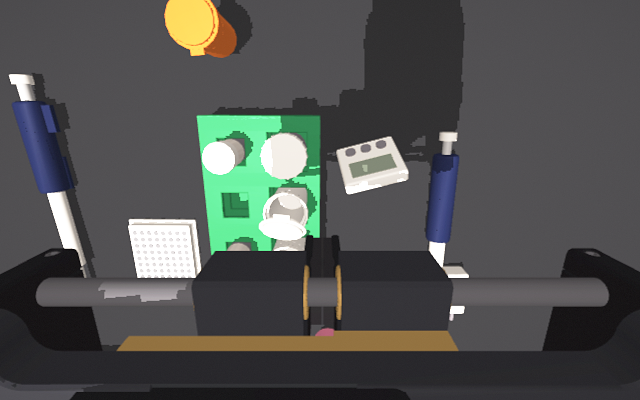

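The wrist view puts pot 1's mouth at about (286,212) against a predicted (284,211), so the estimate holds to about 2 mm. I'll shift by that and descend.

{"fn": "apply_moves", "kwargs": {"steps": [[-3.7,2.5,0,0,0],[-3.7,2.5,2.5,0,0],[-3.7,2.5,5,0,0],[-3.7,2.5,7.5,0,0],[-3.7,2.5,9,0,0],[-3.7,2.5,9,0,0],[-3.7,2.5,9,0,0]]}}

```text
t: 2.78
position: [532.0, -47.8, 158.4]
tool_rot: [0.0, 0.73, 0.683, 0.001]
wrist_force: [-0.2, -0.3, -0.6]
opening: 0.4
```

Run:
```python
from workcell import *
from h import *
s=read_state();print(s["t"],s["position"],s["wrist_force"])
ims=[]
for n in("side","scene"):
    c=camera(n);im=c["img"][:,:,::-1]
    ims.append(cv2.resize(im[150:270,280:440] if n=="side" else im[150:270,210:370],None,fx=2.5*2,fy=5*1,interpolation=2)[:300*2])
    print(n,[proj(c,[*s["position"][:2],s["position"][2]-25]).round(1)])
cv2.imwrite("pics/d1.png",cv2.resize(np.hstack(ims),(800,300)))
```

```text
2.775 [531.99068513 -47.82217938 158.4359383 ] [-0.17950807 -0.31558247 -0.62512671]
side [array([336.3, 201.6])]
scene [array([282.3, 186.7])]
```

View pics/d1.png

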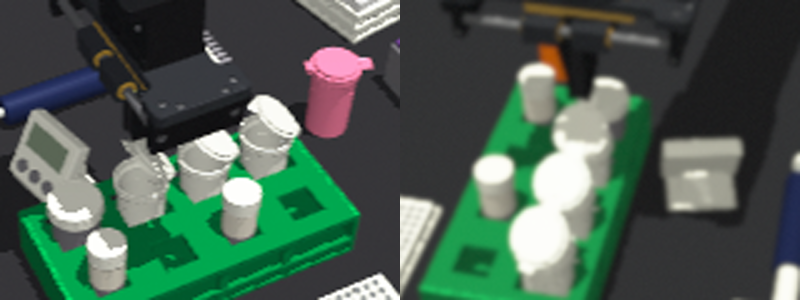

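The fingers are over pot 1 (the one next to the jar) in both views, and the other lids are clear. Tapping down slowly.

{"fn": "apply_moves", "kwargs": {"steps": [[0,0,0.6,0,0],[0,0,1.2,0,0],[0,0,1.8,0,0],[0,0,2.4,0,0],[0,0,3.0,0,0],[0,0,3.5,0,0],[0,0,4.0,0,0],[0,0,4.4,0,0]]}}

```text
t: 3.88
position: [531.4, -48.0, 113.2]
tool_rot: [-0.0, 0.73, 0.683, -0.0]
wrist_force: [-0.5, -0.5, 0.2]
opening: 0.6
```

{"fn": "apply_moves", "kwargs": {"steps": [[0,0,0.2,0,0],[0,0,0.4,0,0],[0,0,0.5,0,0],[0,0,0.6,0,0],[0,0,0.65,0,0],[0,0,0.65,0,0]]}}

```text
t: 4.62
position: [531.6, -48.0, 107.3]
tool_rot: [-0.0, 0.73, 0.683, 0.0]
wrist_force: [-1.8, -0.9, 6.1]
opening: 0.6
```

Tips at 82.3 mm with 6 N, so the lid is on its stop. Rising, then on to the next pot.

{"fn": "apply_moves", "kwargs": {"steps": [[0,0,-2,0,0],[0,0,-5,0,0],[0,0,-5.5,0,0],[0,0,-5.5,0,0],[0,3,-5.5,0,0],[0,6,-5.5,0,0],[0,6,-5.5,0,0],[0,6,-5.5,0,0]]}}

```text
t: 5.62
position: [590.4, -52.2, 160.9]
tool_rot: [-0.001, 0.731, 0.683, -0.001]
wrist_force: [0.3, 0.3, 0.3]
opening: -0.0
```

Run:
```python
from workcell import *
from h import *
s=read_state();print(s["t"],s["position"],s["wrist_force"])
ims=[]
for n in("side","scene"):
    c=camera(n);im=c["img"][:,:,::-1]
    ims.append(cv2.resize(im[150:270,280:440] if n=="side" else im[150:270,210:370],(400,300),interpolation=2))
cv2.imwrite("pics/d2.png",np.hstack(ims))
c=camera("wrist");cv2.imwrite("pics/w2.png",c["img"][:,:,::-1])
```

```text
5.625 [590.43266005 -52.21472746 160.86522528] [0.29582678 0.30558013 0.28113812]
```

View pics/d2.png

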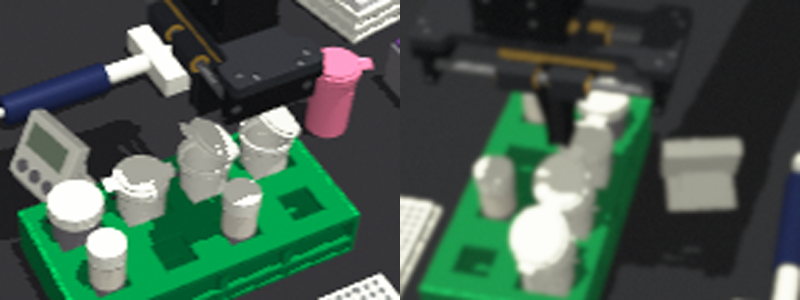

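Pot 1's lid is flat at about (135,180) in the crop, and pots 2 and 3 are still open. Next is pot 2, directly under the fingers.

{"fn": "apply_moves", "kwargs": {"steps": [[0,0,0.9,0,0],[0,0,1.8,0,0],[0,0,2.5,0,0],[0,0,3.1,0,0],[0,0,3.7,0,0],[0,0,4.2,0,0],[0,0,4.6,0,0],[0,0,4.8,0,0]]}}

```text
t: 6.78
position: [591.3, -52.0, 113.8]
tool_rot: [-0.0, 0.73, 0.683, -0.0]
wrist_force: [0.2, -0.0, -0.6]
opening: 0.6
```

{"fn": "apply_moves", "kwargs": {"steps": [[0,0,0.2,0,0],[0,0,0.4,0,0],[0,0,0.5,0,0],[0,0,0.6,0,0],[0,0,0.65,0,0],[0,0,0.65,0,0]]}}

```text
t: 7.52
position: [591.4, -52.0, 107.8]
tool_rot: [-0.0, 0.73, 0.683, 0.0]
wrist_force: [-1.3, 0.7, 5.7]
opening: 0.5
```

Pot 2 gave the same signature: 5.7 N at tips 82.8 mm. On to pot 3.

{"fn": "apply_moves", "kwargs": {"steps": [[0,0,-2,0,0],[0,0,-5,0,0],[0,0,-5.5,0,0],[0,0,-5.5,0,0],[0,3,-5.5,0,0],[0,6,-5.5,0,0],[0,6,-5.5,0,0],[0,6,-5.5,0,0]]}}

```text
t: 8.52
position: [650.3, -56.2, 161.6]
tool_rot: [-0.001, 0.731, 0.683, -0.001]
wrist_force: [0.1, -0.9, -0.4]
opening: 0.8
```

Run:
```python
from workcell import *
from h import *
s=read_state();print(s["t"],s["position"],s["wrist_force"])
ims=[]
for n in("side","scene"):
    c=camera(n);im=c["img"][:,:,::-1]
    ims.append(cv2.resize(im[150:270,280:440] if n=="side" else im[150:270,210:370],(400,300),interpolation=2))
cv2.imwrite("pics/d3.png",np.hstack(ims))
```

```text
8.525 [650.32185535 -56.24988061 161.60320266] [ 0.09790024 -0.8651688  -0.38795994]
```

View pics/d3.png

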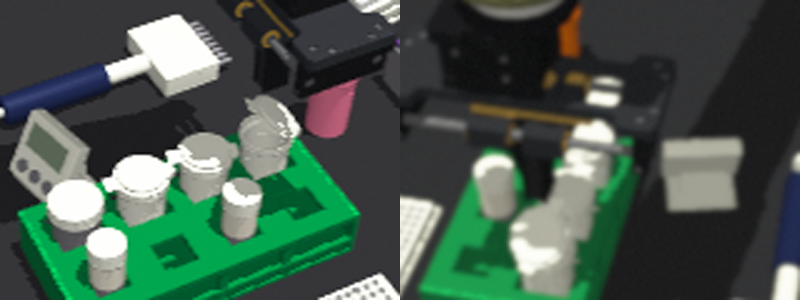

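Pots 1 and 2 are flat at about (140,175) and (205,150). Pot 3 is still open under the fingers, and the pink decoy sits well below the gripper body.

{"fn": "apply_moves", "kwargs": {"steps": [[0,0,0.9,0,0],[0,0,1.8,0,0],[0,0,2.5,0,0],[0,0,3.1,0,0],[0,0,3.7,0,0],[0,0,4.2,0,0],[0,0,4.6,0,0],[0,0,4.8,0,0]]}}

```text
t: 9.62
position: [651.2, -56.0, 114.3]
tool_rot: [-0.0, 0.73, 0.683, -0.0]
wrist_force: [-0.1, 0.6, 1.4]
opening: 0.3
```

{"fn": "apply_moves", "kwargs": {"steps": [[0,0,0.2,0,0],[0,0,0.4,0,0],[0,0,0.5,0,0],[0,0,0.6,0,0],[0,0,0.65,0,0],[0,0,0.65,0,0]]}}

```text
t: 10.38
position: [651.3, -56.0, 108.3]
tool_rot: [0.0, 0.73, 0.683, 0.0]
wrist_force: [-1.1, 0.3, 3.1]
opening: 0.4
```

The force is a bit lower (3.1 N at 83.3 mm), so I'll press 1 mm more and then withdraw.

{"fn": "apply_moves", "kwargs": {"steps": [[0,0,0.05,0,0],[0,0,0.1,0,0],[0,0,0.1,0,0]]}}

```text
t: 10.75
position: [651.3, -56.0, 107.3]
tool_rot: [0.0, 0.73, 0.683, 0.0]
wrist_force: [-2.3, 0.3, 5.3]
opening: 0.7
```

{"fn": "apply_moves", "kwargs": {"steps": [[0,0,-2,0,0],[0,0,-6,0,0],[0,0,-11,0,0],[0,0,-14,0,0],[6,0,-14,0,0],[12,0,-14,0,0],[17,0,-14,0,0],[17,0,-14,0,0]]}}

```text
t: 11.75
position: [662.2, 119.7, 247.4]
tool_rot: [-0.001, 0.728, 0.686, 0.001]
wrist_force: [0.4, -0.5, -0.5]
opening: -0.1
```

Run:
```python
from workcell import *
from h import *
s=read_state();print(s["t"],s["position"],s["wrist_force"])
ims=[]
for n in("side","scene"):
    c=camera(n);im=c["img"][:,:,::-1]
    ims.append(cv2.resize(im[150:270,280:440] if n=="side" else im[170:290,210:370],(400,300),interpolation=2))
cv2.imwrite("pics/d4.png",np.hstack(ims))
```

```text
11.75 [662.21036926 119.68303987 247.35155969] [ 0.4129656  -0.51129782 -0.46317323]
```

View pics/d4.png

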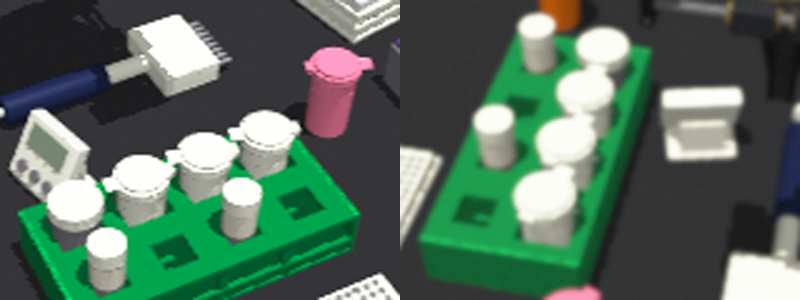

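Both views show three flat lids, upright pots and undisturbed neighbours, with the arm clear. Handing in.

```bash
python3 -c "
from workcell import *
print(finish_job())"
```

```text
the job is handed in; nothing more can be done
None
```

I shut the three sample pots in order, nearest to farthest, by tapping each lid down with the closed fingertips, and handed the job in at about 12 s of the 38 s allowed.

- **Force:** each tap ended with the fingertips 82–83 mm above the bench and 5–6 N on the wrist. Those are readings at the end of each move, not peaks, against the 25 N limit.
- **Third lid:** its first press read only 3.1 N, so I pressed 1 mm further, to 5.3 N, before lifting off.
- **Last check:** the side and scene pictures showed all three lids flat and the pots upright in their places. The jar, tubes and timer looked undisturbed, as did what was in view of the other items. The arm was clear of everything.

I judged the lid angles by eye and from the force readings; I did not measure them. No check failed. The one disagreement was early on, when the two camera views placed the rack about 14 mm apart because of a hidden corner. The wrist camera then settled it to about 2 mm.

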